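Load the numbered tins into the presentation tray

TASK

Take the cake server off the presentation tray and lay it flat on the grey serving board. Then fill the tray's numbered pockets in order, with the tins upright: first the round tin in the pocket marked with one dot, next the square tin in the pocket with two dots, last the oblong tin in the pocket with three dots. Set everything down gently, without dropping or tipping it, let go of each thing before fetching the next, and leave everything else on the counter where it is.

Things in the scene. Friction and masses are not known exactly. Their poses are not given: they have to be found in the camera images.
- tray: dark wooden tray fixed to the counter: three equal open pockets in a row along its y axis, centres 89 mm apart; walls 5 mm thick, rim 30 mm above the counter; outside 94 mm in x, 272 mm in y, plus an 8 mm high ledge on its +x side (to x = 89 mm) that carries the dot plaques. Origin: on the counter under the middle pocket's centre. Turned by up to 15 degrees
- pocket_1 (a point): the pocket of the tray that is marked with one dot. This point is the centre of the pocket's floor; axes as the tray's. The inside is 84 x 84 mm and 24 mm deep (floor 6 mm above the counter, rim 30 mm above it)
- pocket_2 (a point): the pocket of the tray that is marked with two dots. This point is the centre of the pocket's floor; axes as the tray's. The inside is 84 x 84 mm and 24 mm deep (floor 6 mm above the counter, rim 30 mm above it)
- pocket_3 (a point): the pocket of the tray that is marked with three dots. This point is the centre of the pocket's floor; axes as the tray's. The inside is 84 x 84 mm and 24 mm deep (floor 6 mm above the counter, rim 30 mm above it)
- dots_1: white sloping plaque, 72 x 30 mm, with one black dot 17 mm wide, fixed on the tray's ledge (top below 30 mm) beside the pocket it numbers; which pocket carries which number changes from run to run. Origin: underside centre, 70 mm in +x (tray axes) from its pocket's centre
- dots_2: white sloping plaque, 72 x 30 mm, with two black dots 17 mm wide, fixed on the tray's ledge (top below 30 mm) beside the pocket it numbers; which pocket carries which number changes from run to run. Origin: underside centre, 70 mm in +x (tray axes) from its pocket's centre
- dots_3: white sloping plaque, 72 x 30 mm, with three black dots 17 mm wide, fixed on the tray's ledge (top below 30 mm) beside the pocket it numbers; which pocket carries which number changes from run to run. Origin: underside centre, 70 mm in +x (tray axes) from its pocket's centre
- server: cake server, 190 mm long, 120 g, lying flat across the tray's rim at the start. Light wooden handle 22 mm wide, 18 mm high, from x = -95 mm to 0; steel neck 14 mm wide, then flat steel blade 46 mm wide, 3 mm thick, to x = +95 mm. Origin: middle of its length, on its underside; x towards the blade's tip, z up. It balances near the origin
- server_handle (a point): good place to grip the server: in the handle, 22 mm behind the origin, 9 mm above its underside
- board: grey rectangular serving board, 140 mm (x) by 250 mm (y), 12 mm thick, fixed on the counter on the robot's left. Origin: centre of its underside
- round_tin: upright round tin of bare metal, 60 mm across, 80 mm tall. Origin: centre of its underside, z up its axis
- square_tin: upright tin of bare metal with a square plan, 56 x 56 mm, 105 mm tall. Origin: centre of its underside, x and y normal to its sides
- oblong_tin: upright tin of bare metal with an oblong plan, 40 mm in its x and 74 mm in its y, 75 mm tall. Origin: centre of its underside
- tart: bystander: tart 96 mm across and 36 mm high on a white card 120 mm square. Origin: underside
- small_cake: bystander: dark little cake 72 mm across and 44 mm high on a 90 mm card. Origin: underside
- price_card_a: bystander: small tilted price card, 85 mm wide and 55 mm high, right-hand side. Origin: underside
- price_card_b: bystander: the same kind of price card, far side, beyond the tray. Origin: underside
- jam_jar: bystander: amber glass jar with a brass cap, 62 mm across, 85 mm high, near the tins. Origin: underside
- cup: bystander: white mug 76 mm across, 62 mm high. Origin: underside
- brush: bystander: pastry brush 170 mm long lying on the far right. Origin: its underside
Things that resemble listed ones, but are neither listed nor needed, are in the scene too. Leave any purple or red look-alike of the square_tin alone.

How it is judged:
By the outcome, as a careful person would: the job done as asked, in the order asked, and still so for the second after the job is handed in, with the robot touching nothing.
It also fails if it takes over 70 s, if anything falls off the work surface, if the arm or the gripper's body presses on something with over 40 N, if the wrist force passes 120 N, or if a joint passes its speed limit or range.

ROBOT

A 6-joint arm with a two-finger parallel gripper is mounted at the origin on the work surface. World frame = base frame: x ahead of the robot, y to its left, z up, the work surface at z = 0. Lengths are in mm, angles in rad, forces in N, time in s.
With the tool pointing down it reaches from about 275 to 750 mm from the base axis. Payload 10.2 kg.
Tool frame: the origin (TCP) lies at the very end of the fingers, on their centre line; the grasp point (between the pads) lies 19 mm behind it; z points along the fingers, y is the direction in which the jaws open and shut (so a half turn about z gives the same grasp; the last joint's range is limited). The gripper opens to 85 mm and grips with 20 to 120 N. Pads are 22 mm wide; open, the fingers measure 114 mm over their backs; the gripper's body (76 mm by 85 mm) begins 54 mm behind the grasp point. The pads swing forward as they close: fully open they stand 13 mm farther back than shut.
Start: joints at [-1.556, 0.313, 1.498, -0, 1.331, -0.223], TCP at [123.658, -510.235, 231.294] pointing down, gripper open.
Joint ranges: [-2.94, 2.94], [-0.97, 2.17], [0.19, 2.56], [-1.23, 4.37], [0.02, 3.11], [-2.88, 2.88]. Speed limits (rad/s): [2.39, 2.39, 3.01, 3.14, 3.14, 3.14].

INTERFACE

Orientations are given as a unit quaternion [w, x, y, z].
In Python, from rig import * gives the robot as it stands. The module is installed in compiled form; this text tells all that it offers.
- The arm moves only by the shell command python3 -m crank 'ROWS' [FORCE]. ROWS is a JSON object of lists of equal length, an entry for each row: "dp": the shift along the world's x, y, z in cm, a list of three; "delta_rot": the turn, a rotation vector about the world's x, y, z in degrees, a list of three; "claw": the closure in counts, from 0 (fully open) to 255 (shut). A call has 1 to 10 rows; each row shifts and turns the commanded pose from where the row before left it; what a row does not reach is not made up. A row lasts 1/10 s, in which the tool goes at most 50 mm and 8.59 degrees, less where a joint would pass 70% of its speed; a pose out of reach is approached as far as the arm can. A call is refused whole if a number of a shift passes 5 or a number of a turn 8.59, either way. A call with a gripper value outside its range is refused whole. The fingers move at their own pace and stop on an object; FORCE is the grip in N (left out, the last holds). Time passes only in rows, so rows that do not move let the fingers close. It gives the time, the measured TCP pose, the force and the opening at its end, in the units of the state.
- sense(): the state, without advancing time (a new reading comes with each control period).
- capture(name): name is "side" or "top" or "wrist"; returns (picture, depth): 384x512x3 uint8, red, green, blue; 384x512 float32, mm along the optical axis (not along the pixel's ray), 0 where there is no reading.
- camera_model(name): a dict with "fx", "fy", "cx", "cy" (pixels), "cam_to_world" (4x4, takes a point from camera to world coordinates); the wrist camera has in their place "T_tool_cam" (4x4, takes a point from camera to tool coordinates, whose origin is the TCP and whose axes are the flange's). Camera axes: x right, y up, looking along -z (the intrinsics and any distortion apply to the point x, -y, -z); pixel columns grow to the right and rows downward; lengths in mm; the calibration is good to about 2 mm. A picture is of the moment at which its call begins: read the wrist's pose just before it. camera_model takes no time and is no camera call.
- finish_job(): hands the job in, once; it reports no verdict.
Trained networks look in the newest picture that a camera, given by its name, has taken for a name from the list of things; names that differ only in an ending like _2 or _b are one class to them, and where a whole thing is asked for, a point or a joint stands for the part that bears it (a point fixed in the world has none). Each returns a list of dicts, best first, with "p" (0 to 1); they miss things now and then, are a little off and sometimes report something else, mostly with a low value. They report only what shows in the picture. A call takes as long as a camera call. They do not tell look-alikes from the thing itself.
- boxes_of(camera, target): "centre" ([column, row] in pixels, amid what is visible of it).
- masks_of(camera, target): "region" (384x512 bool, what is visible of it) and "centre" ([column, row] in pixels, amid what is visible of it).
- pinpoint(camera, target): "centre" ([column, row] in pixels: a listed point, or the origin of a listed thing).
The state is a dict: "time_s": time; "joints": joint angles; "dq": joint speeds; "tau": joint torques, N m; "eef_pos": TCP position; "ee_rot": TCP orientation; "force": force on the tool from outside, world axes, zero at the start; "wrist_torque": the same for the moment, N m; "grip_width": opening from 0.0 (shut) to 1.0 (fully open).
Only numpy, scipy, OpenCV 4.12 (cv2) and the standard library are available. Lean on these libraries where they do the work, as an engineer would, in place of code of your own. Each camera call takes 0.05 s, during which the arm holds its last target.

## Working session

There is one attempt and no reset: what is moved stays moved. The work goes in short steps, Python scripts to look and compute and a shell command to move; the robot and the scene stay as the last step left them, time stands still between calls to the robot, and variables do not carry over. Pictures are saved under pics/ and viewed, and the job is handed in when it is done.

```bash
mkdir -p pics; ls
cat > h.py <<'E'
from rig import *
import numpy as np, cv2, json
def save(name,img): cv2.imwrite('pics/'+name+'.png',img[:,:,::-1])
E
python3 - <<'E'
from h import *
print(sense())
for c in ("top","side","wrist"):
    p,d=capture(c); save(c+'0',p); np.savez(''+c+'0.npz',p=p,d=d)
    m=camera_model(c); print(c,{k:(np.round(v,3).tolist() if not isinstance(v,str) else v) for k,v in m.items()})
E
```

```text
pics
{'time_s': 0.0, 'joints': array([-1.55639508e+00,  3.13456585e-01,  1.49840780e+00,  1.93715888e-05,
        1.33101285e+00, -2.23412466e-01]), 'dq': array([-0.00035761,  0.00079327, -0.00077739, -0.00267092,  0.00120507,
        0.00106648]), 'tau': array([-6.69110386e-05, -4.12263429e+01, -2.59743762e+01, -1.75970158e-04,
        4.19179763e-03, -2.14295414e-05]), 'eef_pos': array([ 123.66162272, -509.97317387,  230.74273455]), 'ee_rot': array([-6.37802812e-04,  9.92938974e-01,  1.18624539e-01,  7.63564924e-05]), 'force': array([ 0.02074399, -0.29552182, -0.02907208]), 'wrist_torque': array([ 0.05911398, -0.02376072, -0.01288211]), 'grip_width': 0.9955209990298414}
top {'fx': 377.152, 'fy': 377.152, 'cx': 250.261, 'cy': 189.507, 'cam_to_world': [[0.021, 0.998, -0.055, 461.001], [-1.0, 0.021, -0.004, -14.419], [-0.003, 0.055, 0.998, 1169.649], [0.0, 0.0, 0.0, 1.0]]}
side {'fx': 480.43, 'fy': 480.43, 'cx': 257.021, 'cy': 192.13, 'cam_to_world': [[-0.886, 0.272, -0.374, 69.308], [-0.463, -0.54, 0.703, 865.108], [-0.011, 0.796, 0.605, 793.788], [0.0, 0.0, 0.0, 1.0]]}
wrist {'fx': 331.413, 'fy': 331.413, 'cx': 256.76, 'cy': 188.506, 'T_tool_cam': [[0.002, 0.951, 0.308, 79.541], [1.0, -0.002, -0.001, 0.165], [-0.0, 0.308, -0.951, -142.1], [0.0, 0.0, 0.0, 1.0]]}
```

View pics/top0.png

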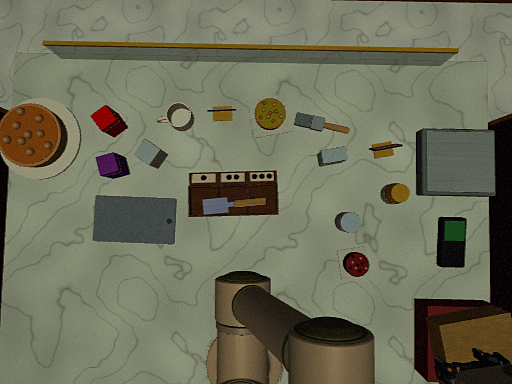

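View pics/side0.png

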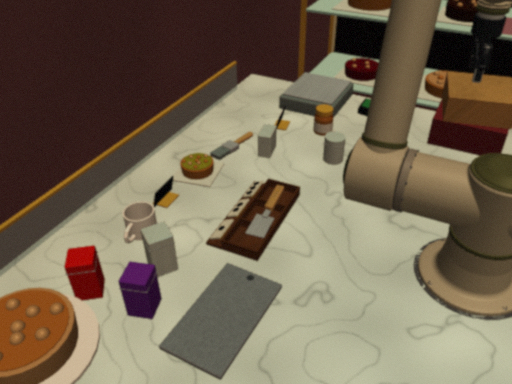

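View pics/wrist0.png

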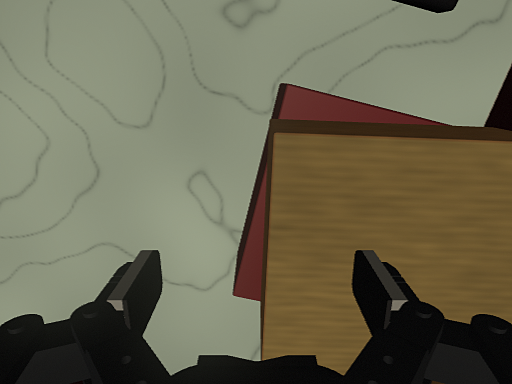

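```bash
cat >> h.py <<'E'
def deproj(m,u,v,d,T=None):
    u=np.asarray(u,float);v=np.asarray(v,float);d=np.asarray(d,float)
    P=np.stack([(u-m['cx'])/m['fx']*d,-(v-m['cy'])/m['fy']*d,-d,np.ones_like(d)],-1)
    T=m['cam_to_world'] if T is None else T
    return (P@np.asarray(T).T)[...,:3]
def cloud(m,d,T=None):
    v,u=np.mgrid[0:384,0:512]; return deproj(m,u,v,d,T)
E
python3 - <<'E'
from h import *
z=np.load('top0.npz');p,d=z['p'],z['d'];print(camera_model('top').keys(), camera_model('top').get('dist'))
a=cv2.resize(p[130:250,80:300],None,fx=3.6,fy=3.6,interpolation=cv2.INTER_CUBIC);save('t1',a)
b=cv2.resize(p[80:290,280:440],None,fx=2.8,fy=2.8,interpolation=cv2.INTER_CUBIC);save('t2',b)
C=cloud(camera_model('top'),d)
for n,(u,v) in dict(server=(250,203),round=(348,222),square=(151,152),oblong=(332,155),board=(135,219),purple=(112,165),red=(109,120),ground=(200,260),g2=(300,200),g3=(60,290),jam=(395,193)).items(): print(n,C[v,u].round(1))
E
```

```text
dict_keys(['fx', 'fy', 'cx', 'cy', 'cam_to_world']) None
server [482.8 -10.3  48.3]
round [ 433.3 -294.2   77.5]
square [621.  274.2 104.4]
oblong [ 628.4 -248.4   68. ]
board [427.3 340.5  13.6]
purple [581.7 384.2 103.3]
red [710.8 397.9 103.9]
ground [305.2 140.2  -1.8]
g2 [ 496.2 -164.7    2.1]
g3 [204.3 568.7  -4.5]
jam [ 519.4 -426.5   85.9]
```

Run:
```python
from h import *
z=np.load('top0.npz');p,d=z['p'],z['d']
C=cloud(camera_model('top'),d)
def rng(u0,u1,v0,v1,z0,z1):
    c=C[v0:v1,u0:u1].reshape(-1,3); c=c[(c[:,2]>z0)&(c[:,2]<z1)]
    r=cv2.minAreaRect(c[:,:2].astype(np.float32)); return len(c),np.median(c[:,2]).round(1),c[:,:2].mean(0).round(1),np.round(r[0],1),np.round(r[1],1),round(r[2],1)
print('round',rng(325,372,200,245,60,95))
print('square',rng(130,172,130,175,90,120))
print('oblong',rng(312,352,140,170,60,85))
print('purple',rng(90,134,145,185,90,120))
print('red',rng(86,134,100,142,90,120))
print('board',rng(85,185,185,250,7,20))
print('server',rng(196,272,190,222,35,60))
print('tray',rng(180,285,165,222,20,36))
print('jam',rng(375,415,175,212,60,105))
```

```text
round (365, np.float64(78.8), array([ 433.5, -298.3]), array([ 433.9, -300. ]), array([57.9, 58.3]), 32.7)
square (398, np.float64(103.3), array([622. , 285.3]), array([622.6, 286.3]), array([56.5, 55.9]), 56.2)
oblong (355, np.float64(73.9), array([ 628.2, -252.5]), array([ 629.1, -253.6]), array([40.2, 74.7]), 11.7)
purple (415, np.float64(102.8), array([584.9, 397.3]), array([585.6, 399.2]), array([56.7, 56.5]), 16.8)
red (410, np.float64(102.6), array([717.6, 413. ]), array([718.7, 414.6]), array([57.9, 56.2]), 37.7)
board (3443, np.float64(10.5), array([426.1, 343.6]), array([426.3, 344.3]), array([250.7, 139.7]), 88.8)
server (278, np.float64(46.0), array([484. ,   5.9]), array([483.8,  42.1]), array([ 45.9, 195.6]), 11.9)
tray (1197, np.float64(28.4), array([504.2,  58. ]), array([506.5,  42.5]), array([128.9, 270.8]), 4.1)
jam (321, np.float64(83.6), array([ 520.9, -438.9]), array([ 521.1, -441.5]), array([53.7, 53.4]), 59.0)
```

View pics/t1.png

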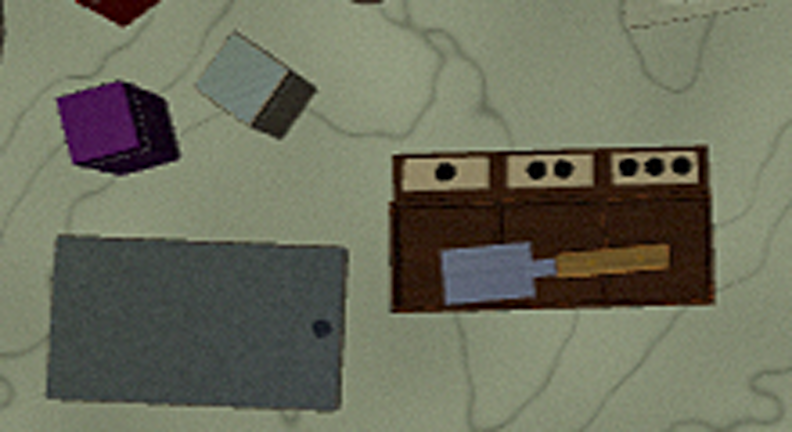

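View pics/t2.png

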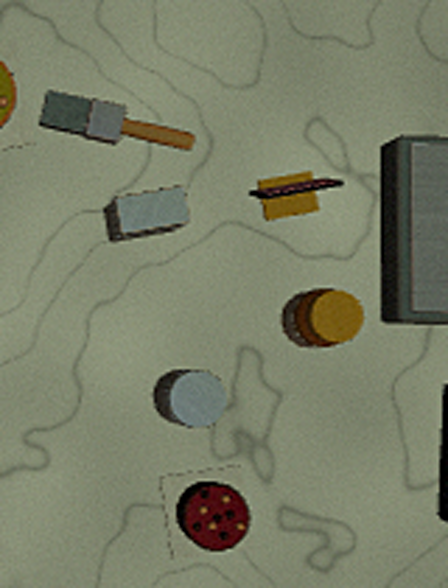

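Run:
```python
from h import *
z=np.load('top0.npz');p,d=z['p'].astype(int),z['d']
m=camera_model('top');C=cloud(m,d)
# project to plane fixed z
def plane(u,v,zp):
    T=np.asarray(m['cam_to_world']); D=np.stack([(u-m['cx'])/m['fx'],-(v-m['cy'])/m['fy'],-np.ones_like(u,float)],-1)@T[:3,:3].T
    o=T[:3,3]; return o+D*((zp-o[2])/D[...,2])[...,None]
V,U=np.mgrid[0:384,0:512]
hsv=cv2.cvtColor(p.astype(np.uint8),cv2.COLOR_RGB2HSV)
box=lambda u0,u1,v0,v1:(U>=u0)&(U<u1)&(V>=v0)&(V<v1)
def rep(n,mask,zp):
    mask=cv2.morphologyEx(mask.astype(np.uint8),cv2.MORPH_OPEN,np.ones((2,2)))>0
    w=plane(U[mask].astype(float),V[mask].astype(float),zp); r=cv2.minAreaRect(w[:,:2].astype(np.float32))
    print(n,mask.sum(),w[:,:2].mean(0).round(1),np.round(r[0],1),np.round(r[1],1),round(r[2],1),'depth z',np.median(C[mask][:,2]).round(1))
R,G,B=p[...,0],p[...,1],p[...,2]
tb=box(185,283,165,220)
handle=tb&(R-B>50)&(R>110); rep('handle',handle,48)
blade=tb&(V>192)&(B-R>15)&(B>100); rep('blade',blade,33)
pl=tb&(V<188)&(R>150)&(G>130); rep('plaques',pl,20)
tray=tb&(G<110)&(R+G+B<260)|blade|handle|pl; tray&=tb
im=tray.astype(np.uint8)*255; save('tm',np.repeat(cv2.resize(im[160:225,180:290],None,fx=6,fy=6)[...,None],3,2))
rep('tray',tray,25)
C1=C[V.clip(165,220),U]
dots=tb&(V<186)&(R+G+B<130)
```

```text
handle 32 [474.6   2.3] [476.6   1.4] [11.9 47.5] 1.2 depth z 42.9
blade 374 [471.   88.4] [471.8  82.3] [43.9 90.5] 6.4 depth z 31.6
plaques 44 [558.5  -3. ] [559.   43.3] [ 24.1 245.3] 2.8 depth z 21.9
tray 3589 [503.5  38.1] [509.   39.8] [134.8 274. ] 2.7 depth z 7.5
```

View pics/tm.png

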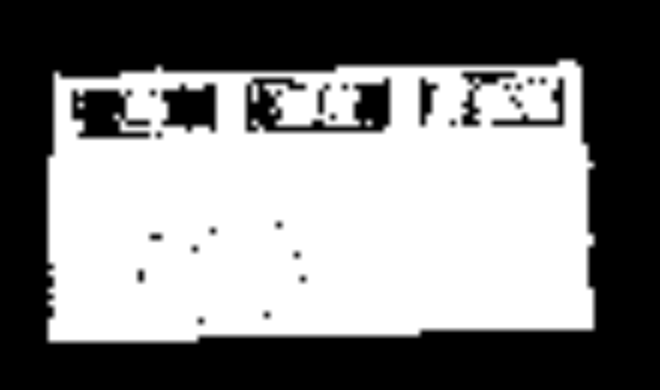

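```bash
python3 -m crank '{"dp":[[2.3,3.6,0],[2.3,3.6,0],[2.3,3.6,0],[2.3,3.6,0],[2.3,3.6,0],[2.3,3.6,0],[2.3,3.6,0],[2.3,3.6,0]],"delta_rot":[[0,0,4.8],[0,0,4.8],[0,0,4.8],[0,0,4.8],[0,0,4.8],[0,0,4.8],[0,0,4.8],[0,0,4.8]],"claw":[0,0,0,0,0,0,0,0]}'; python3 -m crank '{"dp":[[2.3,3.6,0],[2.3,3.6,0],[2.3,3.6,0],[2.3,3.6,0],[2.3,3.6,0],[2.3,3.6,0],[2.3,3.6,0],[2.3,3.6,0],[0,0,0],[0,0,0]],"delta_rot":[[0,0,4.8],[0,0,4.8],[0,0,4.8],[0,0,4.8],[0,0,4.8],[0,0,4.8],[0,0,4.8],[0,0,4.8],[0,0,0],[0,0,0]],"claw":[0,0,0,0,0,0,0,0,0,0]}'
cat >> h.py <<'E'
from scipy.spatial.transform import Rotation as Rn
def wristT():
    s=sense(); q=s['ee_rot']; T=np.eye(4); T[:3,:3]=Rn.from_quat([q[1],q[2],q[3],q[0]]).as_matrix(); T[:3,3]=s['eef_pos']
    return T@np.asarray(camera_model('wrist')['T_tool_cam']), T
def wshot(name):
    W,T=wristT(); p,d=capture('wrist'); save(name,p); np.savez(name+'.npz',p=p,d=d,W=W,T=T)
    print('t',sense()['time_s'],'tcp',T[:3,3].round(1),'yaw',np.degrees(np.arctan2(T[1,0],T[0,0])).round(2))
    return p,d,W
def bev(p,m,W,zp,x0,x1,y0,y1,s=2):
    # rectified view of plane z=zp: columns = -y, rows = -x, s px per mm
    xs=np.arange(x1,x0,-1/s); ys=np.arange(y1,y0,-1/s)
    Y,X=np.meshgrid(ys,xs); P=np.stack([X,Y,np.full_like(X,zp),np.ones_like(X)],-1)@np.linalg.inv(W).T
    u=m['cx']+m['fx']*P[...,0]/-P[...,2]; v=m['cy']-m['fy']*P[...,1]/-P[...,2]
    return cv2.remap(p,u.astype(np.float32),v.astype(np.float32),cv2.INTER_LINEAR)
E
python3 - <<'E'
from h import *
p,d,W=wshot('w1')
save('w1b',bev(p,camera_model('wrist'),W,30,400,620,-120,200,2))
E
```

```text
time_s: 0.95
eef_pos: [308.2, -220.6, 231.3]
ee_rot: [0.0, 0.898, 0.44, 0.0]
force: [-0.3, -1.1, -0.3]
grip_width: 0.998
time_s: 1.95
eef_pos: [491.4, 66.1, 230.8]
ee_rot: [-0.0, 0.704, 0.71, -0.0]
force: [-0.0, -0.1, -0.5]
grip_width: 1.002
t 2.0 tcp [491.4  66.1 230.8] yaw 90.48
```

View pics/w1.png

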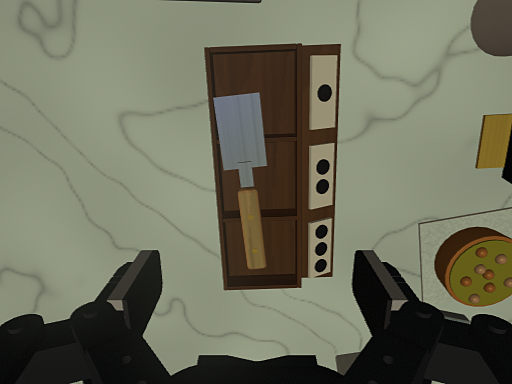

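View pics/w1b.png

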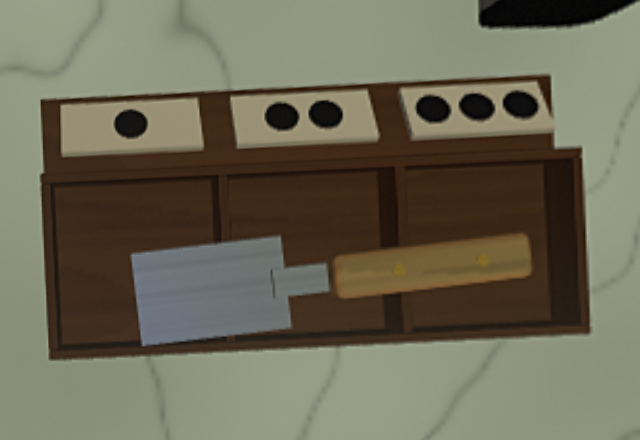

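Run:
```python
from h import *
z=np.load('w1.npz');p,d,W=z['p'],z['d'],z['W'];m=camera_model('wrist')
C=cloud(m,d,W)
ok=(d>0)
g=C[60:240,20:120].reshape(-1,3); print('ground z',np.median(g[:,2]).round(2))
gr=C[100:200,370:420].reshape(-1,3); print('ground right z',np.median(gr[:,2]).round(2))
sel=ok&(C[...,2]>26)&(C[...,2]<34.5); sel[:, :200]=0; sel[:,304:]=0; sel[300:]=0; 
R,G,B=[p[...,i].astype(int) for i in range(3)]
rim=sel&(B<90); c=C[rim]; r=cv2.minAreaRect(c[:,:2].astype(np.float32)); print('rim',rim.sum(),r, np.median(c[:,2]))
bl=(C[...,2]>26)&(B>110)&(B>R+5); bl[:85]=0;bl[175:]=0;bl[:,:205]=0;bl[:,275:]=0
c=C[bl]; print('blade',cv2.minAreaRect(c[:,:2].astype(np.float32)),np.median(c[:,2]))
ha=(C[...,2]>42)&(R-B>30); ha[:180]=0;ha[275:]=0;ha[:,:225]=0;ha[:,280:]=0
c=C[ha]; print('handle',ha.sum(),cv2.minAreaRect(c[:,:2].astype(np.float32)),np.median(c[:,2]))
```

```text
ground z -0.52
ground right z -0.46
rim 3723 ((493.2110595703125, 42.27430725097656), (94.05350494384766, 272.1891784667969), 2.8330698013305664) 29.342892762304416
blade ((474.0828552246094, 100.29771423339844), (45.52233123779297, 84.88302612304688), 6.9401936531066895) 32.50288990331546
handle 1622 ((484.03326416015625, 44.44785690307617), (26.46688461303711, 200.2504425048828), 3.3042612075805664) 47.22301879394692
```

Run:
```python
from h import *
z=np.load('w1.npz');p,d,W=z['p'],z['d'],z['W'];m=camera_model('wrist')
C=cloud(m,d,W);R,G,B=[p[...,i].astype(int) for i in range(3)]
ha=(C[...,2]>40)&(R>130)&(R-B>40); ha[:180]=0;ha[275:]=0;ha[:,:225]=0;ha[:,280:]=0
n,l,s,_=cv2.connectedComponentsWithStats(ha.astype(np.uint8)); k=1+s[1:,4].argmax(); ha=l==k
c=C[ha]; print('handle',ha.sum(),cv2.minAreaRect(c[:,:2].astype(np.float32)),np.median(c[:,2]))
```

```text
handle 27 ((482.0268859863281, -38.865684509277344), (1.8434284925460815, 23.78464126586914), 7.180914402008057) 46.70201433501802
```

Run:
```python
from h import *
z=np.load('w1.npz');p,d,W=z['p'],z['d'],z['W'];m=camera_model('wrist')
C=cloud(m,d,W);R,G,B=[p[...,i].astype(int) for i in range(3)]
print(p[230,252],C[230,252],d[230,252])
ha=(C[...,2]>42)&(G>60); ha[:180]=0;ha[275:]=0;ha[:,:232]=0;ha[:,275:]=0
n,l,s,_=cv2.connectedComponentsWithStats(ha.astype(np.uint8)); k=1+s[1:,4].argmax(); ha=l==k
c=C[ha]; print('handle',ha.sum(),cv2.minAreaRect(c[:,:2].astype(np.float32)),np.median(c[:,2]))
```

```text
[116  96  55] [487.55318232  -7.13605254  48.0284285 ] 355.98703
handle 1535 ((484.29974365234375, 44.47187042236328), (25.720788955688477, 200.26048278808594), 3.2438180446624756) 47.26193110816058
```

Run:
```python
from h import *
z=np.load('w1.npz');p,d,W=z['p'],z['d'],z['W'];m=camera_model('wrist')
C=cloud(m,d,W);R,G,B=[p[...,i].astype(int) for i in range(3)]
ha=(C[...,2]>40)&(C[...,2]<60)&(d>0)&(G>60); ha[:180]=0;ha[275:]=0;ha[:,:232]=0;ha[:,275:]=0
ha=cv2.morphologyEx(ha.astype(np.uint8),cv2.MORPH_OPEN,np.ones((3,3)))
n,l,s,_=cv2.connectedComponentsWithStats(ha); k=1+s[1:,4].argmax(); ha=l==k
c=C[ha]; print('handle',ha.sum(),cv2.minAreaRect(c[:,:2].astype(np.float32)),np.median(c[:,2]))
```

```text
handle 1531 ((487.2668762207031, -8.786357879638672), (21.081806182861328, 93.83786010742188), 7.01310396194458) 47.26193110816058
```

```bash
python3 -m crank '{"dp":[[-0.15,-1.0,-3.4],[-0.15,-1.0,-3.4],[-0.15,-1.0,-3.4],[-0.14,-1.0,-3.4],[-0.13,-0.96,-3.2],[0,0,0],[0,0,0]],"delta_rot":[[0,0,1.3],[0,0,1.3],[0,0,1.3],[0,0,1.3],[0,0,1.3],[0,0,0],[0,0,0]],"claw":[110,110,110,110,110,110,110]}' 40
python3 - <<'E'
from h import *
p,d,W=wshot('w2')
E
```

```text
time_s: 2.7
eef_pos: [484.6, 15.5, 64.3]
ee_rot: [0.0, 0.664, 0.748, 0.0]
force: [-0.1, 0.4, -0.2]
grip_width: 0.567
t 2.75 tcp [484.6  15.5  64.3] yaw 96.77
```

View pics/w2.png

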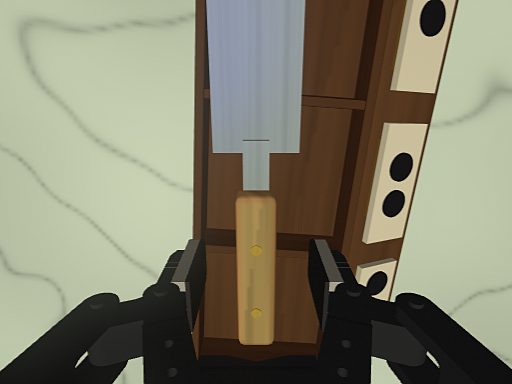

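```bash
python3 -m crank '{"dp":[[0,0.1,-1.2],[0,0,-1.1],[0,0,-0.8],[0,0,0],[0,0,0],[0,0,0],[0,0,0],[0,0,0],[0,0,0]],"delta_rot":[[0,0,0.2],[0,0,0],[0,0,0],[0,0,0],[0,0,0],[0,0,0],[0,0,0],[0,0,0],[0,0,0]],"claw":[110,110,110,110,255,255,255,255,255]}' 40
```

```text
time_s: 3.65
eef_pos: [484.8, 17.1, 32.7]
ee_rot: [0.0, 0.662, 0.75, 0.0]
force: [-1.1, 0.8, 4.8]
grip_width: 0.248
```

```bash
python3 -m crank '{"dp":[[0,0,1.0],[0,0,2.0],[0,0,2.5],[0,0,2.5],[0,0,0],[0,0,0]],"delta_rot":[[0,0,0],[0,0,0],[0,0,0],[0,0,0],[0,0,0],[0,0,0]],"claw":[255,255,255,255,255,255]}' 60
python3 - <<'E'
from h import *
p,d,W=wshot('w3'); q,_=capture('side'); save('s3',q)
print(sense()['grip_width'],sense()['force'])
E
```

```text
time_s: 4.25
eef_pos: [484.2, 17.2, 112.2]
ee_rot: [0.0, 0.662, 0.75, 0.0]
force: [-0.3, 0.7, -1.3]
grip_width: 0.241
t 4.3 tcp [484.2  17.2 112.2] yaw 97.12
0.2360963764060698 [ 0.53945281 -0.30018555 -1.39952612]
```

View pics/w3.png

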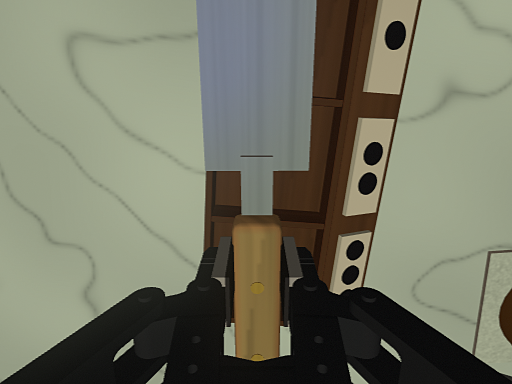

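View pics/s3.png

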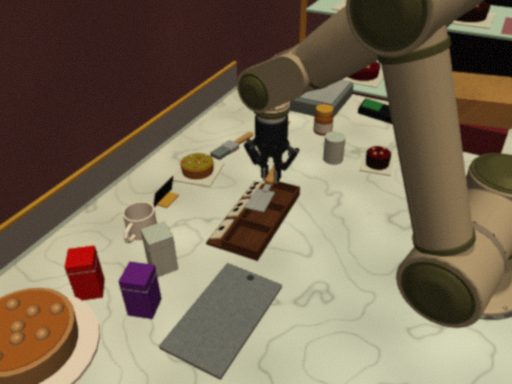

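```bash
python3 - <<'E'
from h import *
z=np.load('w3.npz');C=cloud(camera_model('wrist'),z['d'],z['W'])
for v in (5,40,80,120,150): print(C[v,250].round(1),C[v,220].round(1),C[v,295].round(1))
E
python3 -m crank '{"dp":[[-0.6,2.0,0],[-0.6,3.4,0],[-0.6,3.6,0],[-0.6,3.6,0],[-0.6,3.6,0],[-0.6,3.6,0],[-0.6,3.6,0],[-0.6,3.6,0],[-0.6,2.5,0],[-0.2,1.0,0]],"delta_rot":[[0,0,-0.8],[0,0,-0.8],[0,0,-0.8],[0,0,-0.8],[0,0,-0.8],[0,0,-0.8],[0,0,-0.8],[0,0,-0.8],[0,0,-0.8],[0,0,-0.8]],"claw":[255,255,255,255,255,255,255,255,255,255]}'
```

```text
[468.9 122.8 111.5] [457.5 121.3 111.7] [486.  124.9 111.8]
[470.4 110.6 111.5] [458.6 109.  111.8] [487.9 112.6 113.2]
[472.2  95.6 111.9] [460.   94.1 111.9] [490.5  98.  111.2]
[474.1  79.7 112.1] [461.4  78.  111.1] [493.2  81.9 110.3]
[475.6  67.1 113. ] [462.7  65.2 111.7] [495.1  69.2 111.3]
time_s: 5.35
eef_pos: [427.0, 324.0, 110.9]
ee_rot: [-0.001, 0.712, 0.702, -0.001]
force: [-0.7, -0.0, -1.6]
grip_width: 0.239
```

Run:
```python
from h import *
p,d,W=wshot('w4'); q,_=capture('top'); save('t4',q)
z=np.load('w4.npz');C=cloud(camera_model('wrist'),z['d'],z['W'])
for u,v in ((100,200),(130,100),(400,200),(420,100),(60,300)): print(u,v,C[v,u].round(1))
```

```text
t 5.4 tcp [427.  324.  110.9] yaw 89.22
100 200 [299.6 312.2  -0.7]
130 100 [334.1 390.6  -1.3]
400 200 [543.8 309.5  -0.6]
420 100 [ 5.488e+02  3.881e+02 -3.000e-01]
60 300 [248.1 216.5  -0.7]
```

View pics/w4.png

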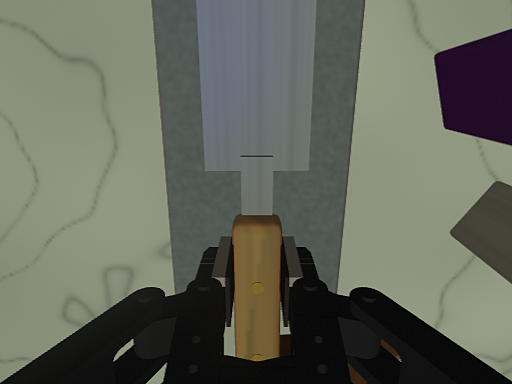

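View pics/t4.png

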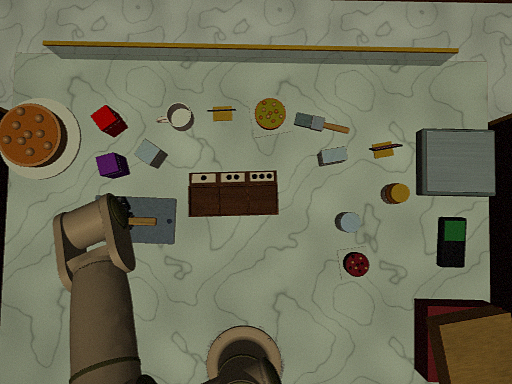

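```bash
python3 -m crank '{"dp":[[0,0,-1.0],[0,0,-2.0],[0,0,-2.0],[0,0,-2.0],[0,0,-1.2],[0,0,-0.6],[0,0,-0.3],[0,0,-0.2],[0,0,0]],"delta_rot":[[0,0,0],[0,0,0],[0,0,0],[0,0,0],[0,0,0],[0,0,0],[0,0,0],[0,0,0],[0,0,0]],"claw":[255,255,255,255,255,255,255,255,255]}'
```

```text
time_s: 6.35
eef_pos: [428.7, 322.2, 19.6]
ee_rot: [0.0, 0.712, 0.702, 0.0]
force: [-0.2, 1.0, -1.1]
grip_width: 0.242
```

```bash
python3 -m crank '{"dp":[[0,0,-0.2],[0,0,-0.1],[0,0,-0.05],[0,0,0]],"delta_rot":[[0,0,0],[0,0,0],[0,0,0],[0,0,0]],"claw":[255,255,255,255]}'
```

```text
time_s: 6.75
eef_pos: [428.5, 322.2, 15.8]
ee_rot: [0.0, 0.712, 0.702, 0.0]
force: [0.8, 0.0, -1.2]
grip_width: 0.237
```

```bash
python3 -m crank '{"dp":[[0,0,-0.05],[0,0,-0.05],[0,0,0]],"delta_rot":[[0,0,0],[0,0,0],[0,0,0]],"claw":[255,255,255]}'
```

```text
time_s: 7.05
eef_pos: [428.5, 322.2, 14.8]
ee_rot: [0.0, 0.712, 0.702, 0.0]
force: [-0.6, -0.4, -0.6]
grip_width: 0.24
```

```bash
python3 -m crank '{"dp":[[0,0,-0.05],[0,0,0]],"delta_rot":[[0,0,0],[0,0,0]],"claw":[255,255]}'; python3 -m crank '{"dp":[[0,0,-0.05],[0,0,0]],"delta_rot":[[0,0,0],[0,0,0]],"claw":[255,255]}'
```

```text
time_s: 7.25
eef_pos: [428.5, 322.2, 14.8]
ee_rot: [0.0, 0.712, 0.702, 0.0]
force: [-3.0, -1.1, 5.3]
grip_width: 0.241
time_s: 7.45
eef_pos: [428.5, 322.2, 14.8]
ee_rot: [0.0, 0.712, 0.702, 0.0]
force: [-4.2, -2.6, 11.1]
grip_width: 0.241
```

```bash
python3 -m crank '{"dp":[[0,0,0],[0,0,0],[0,0,0],[0,0,1.0],[0,0,2.5],[0,0,4],[0,0,4],[0,0,4]],"delta_rot":[[0,0,0],[0,0,0],[0,0,0],[0,0,0],[0,0,0],[0,0,0],[0,0,0],[0,0,0]],"claw":[170,120,110,110,110,60,0,0]}'
python3 - <<'E'
from h import *
p,d,W=wshot('w5')
E
```

```text
time_s: 8.25
eef_pos: [428.2, 322.1, 171.2]
ee_rot: [0.0, 0.712, 0.702, 0.0]
force: [0.7, 0.0, -0.0]
grip_width: 1.0
t 8.3 tcp [428.2 322.1 171.2] yaw 89.12
```

View pics/w5.png

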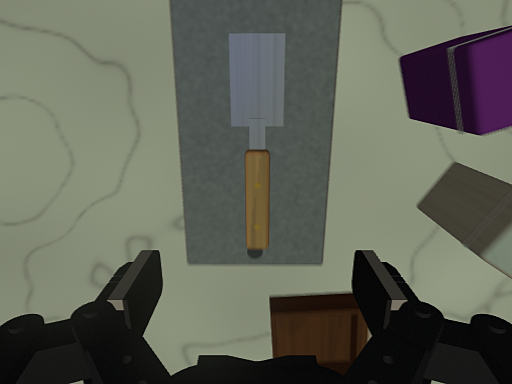

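```bash
python3 -m crank '{"dp":[[0.1,-2.5,2],[0.1,-4.5,2],[0.1,-4.5,1],[0.1,-4.5,1],[0.1,-4.5,0],[0.1,-4.5,0],[0.1,-4.5,0]],"delta_rot":[[0,0,0.5],[0,0,0.5],[0,0,0.5],[0,0,0.5],[0,0,0.5],[0,0,0.5],[0,0,0.5]],"claw":[0,0,0,0,0,0,0]}'; python3 -m crank '{"dp":[[0,-4.5,0],[0,-4.5,0],[0,-4.5,0],[0,-4.5,0],[0,-4.5,0],[0,-4.5,0],[0,-2.7,0],[0,0,0],[0,0,0]],"delta_rot":[[0,0,0],[0,0,0],[0,0,0],[0,0,0],[0,0,0],[0,0,0],[0,0,0],[0,0,0],[0,0,0]],"claw":[0,0,0,0,0,0,0,0,0]}'
python3 - <<'E'
from h import *
p,d,W=wshot('w6')
E
```

```text
time_s: 9.0
eef_pos: [435.1, 25.5, 229.4]
ee_rot: [0.0, 0.691, 0.723, 0.0]
force: [1.9, 0.2, 0.2]
grip_width: 0.999
time_s: 9.9
eef_pos: [435.3, -269.7, 228.9]
ee_rot: [-0.0, 0.691, 0.723, 0.0]
force: [0.5, 0.5, 0.2]
grip_width: 0.999
t 9.95 tcp [ 435.3 -269.7  228.9] yaw 92.58
```

View pics/w6.png

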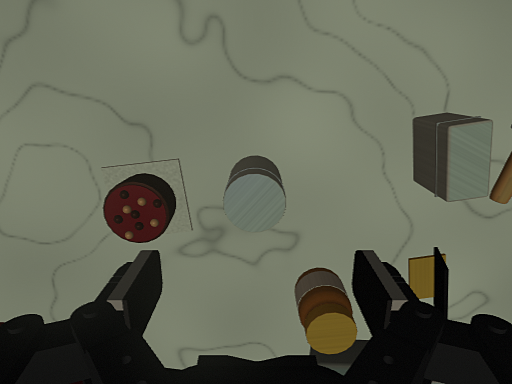

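```bash
cat >> h.py <<'E'
def topface(f,u0,u1,v0,v1,z0,z1,circ=False):
    z=np.load(f+'.npz');d=z['d'];C=cloud(camera_model('wrist'),d,z['W'])
    s=np.zeros(d.shape,bool); s[v0:v1,u0:u1]=1; s&=(d>0)&(C[...,2]>z0)&(C[...,2]<z1)
    n,l,st,_=cv2.connectedComponentsWithStats(s.astype(np.uint8)); s=l==1+st[1:,4].argmax()
    c=C[s]; xy=c[:,:2].astype(np.float32)
    print(len(c),'z',np.median(c[:,2]).round(1),'mean',xy.mean(0).round(1),'rect',cv2.minAreaRect(xy), 'circ',cv2.minEnclosingCircle(xy) if circ else '')
E
python3 - <<'E'
from h import *
topface('w6',210,300,150,240,74,90,True)
topface('w6',405,500,105,210,69,85)
E
```

```text
2972 z 79.5 mean [ 434.7 -298.7] rect ((434.8088684082031, -299.96173095703125), (58.64923858642578, 59.02600860595703), 1.4081463813781738) circ ((434.6735534667969, -300.163330078125), 29.840993881225586)
3538 z 74.4 mean [ 628.  -250.8] rect ((629.78271484375, -252.52857971191406), (40.64655303955078, 73.65503692626953), 11.339509010314941) circ
```

```bash
python3 -m crank '{"dp":[[-0.06,-2.0,-1],[0,-0.99,-3],[0,0,-4],[0,0,-4],[0,0,-3.5],[0,0,-2.2],[0,0,-1.2],[0,0,0]],"delta_rot":[[0,0,0],[0,0,0],[0,0,0],[0,0,0],[0,0,0],[0,0,0],[0,0,0],[0,0,0]],"claw":[0,0,0,0,0,0,0,0]}' 60
python3 -m crank '{"dp":[[0,0,0],[0,0,0],[0,0,0],[0,0,0],[0,0,0]],"delta_rot":[[0,0,0],[0,0,0],[0,0,0],[0,0,0],[0,0,0]],"claw":[120,255,255,255,255]}' 60
```

```text
time_s: 10.75
eef_pos: [434.8, -298.6, 39.2]
ee_rot: [-0.001, 0.69, 0.723, 0.0]
force: [0.5, -0.4, -0.2]
grip_width: 1.001
time_s: 11.25
eef_pos: [435.5, -300.2, 41.6]
ee_rot: [0.001, 0.691, 0.723, -0.0]
force: [-1.3, 1.2, 6.5]
grip_width: 0.685
```

```bash
python3 -m crank '{"dp":[[0,0,0.6],[0,0,1.5],[0,0,2.5],[0,0,2.4],[0,0,1],[0.05,0.4,0],[0.2,1.6,0],[0.35,2.8,0],[0.5,4,0],[0.55,4.5,0]],"delta_rot":[[0,0,0],[0,0,0],[0,0,0],[0,0,0],[0,0,0],[0,0,0],[0,0,0],[0,0,0],[0,0,0],[0,0,0]],"claw":[255,255,255,255,255,255,255,255,255,255]}'
python3 -m crank '{"dp":[[0.55,4.5,0],[0.55,4.5,0],[0.55,4.5,0],[0.55,4.5,0],[0.55,4.5,0],[0.5,4,0],[0.4,2.7,0],[0.1,1.0,0],[0,0,0],[0,0,0]],"delta_rot":[[0,0,0],[0,0,0],[0,0,0],[0,0,0],[0,0,0],[0,0,0],[0,0,0],[0,0,0],[0,0,0],[0,0,0]],"claw":[255,255,255,255,255,255,255,255,255,255]}'
python3 - <<'E'
from h import *
p,d,W=wshot('w7');q,_=capture('side'); save('s7',q); print(sense()['force'])
E
```

```text
time_s: 12.25
eef_pos: [450.5, -164.3, 118.4]
ee_rot: [-0.001, 0.691, 0.723, -0.0]
force: [0.5, 0.2, -2.4]
grip_width: 0.688
time_s: 13.25
eef_pos: [488.3, 134.7, 119.2]
ee_rot: [-0.0, 0.691, 0.723, -0.001]
force: [-0.5, 0.7, -1.9]
grip_width: 0.685
t 13.3 tcp [488.3 134.7 119.2] yaw 92.61
[ 0.69324383  0.09021756 -2.08565174]
```

View pics/w7.png

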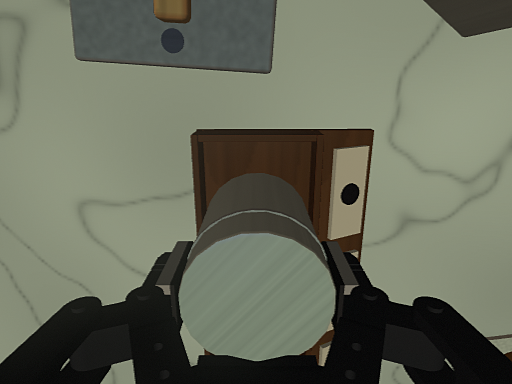

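View pics/s7.png

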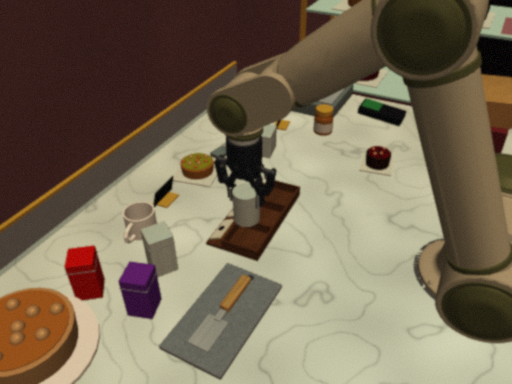

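```bash
python3 -m crank '{"dp":[[0.05,-0.3,-0.8],[0,0,-1.8],[0,0,-2.0],[0,0,-1.2],[0,0,-0.6],[0,0,-0.3],[0,0,0]],"delta_rot":[[0,0,0],[0,0,0],[0,0,0],[0,0,0],[0,0,0],[0,0,0],[0,0,0]],"claw":[255,255,255,255,255,255,255]}'
```

```text
time_s: 14.05
eef_pos: [489.5, 132.2, 52.9]
ee_rot: [0.0, 0.691, 0.723, 0.0]
force: [-0.2, -0.3, -1.9]
grip_width: 0.683
```

```bash
python3 -m crank '{"dp":[[0,0,-0.25],[0,0,-0.15],[0,0,0]],"delta_rot":[[0,0,0],[0,0,0],[0,0,0]],"claw":[255,255,255]}';python3 -m crank '{"dp":[[0,0,-0.08],[0,0,0]],"delta_rot":[[0,0,0],[0,0,0]],"claw":[255,255]}'
```

```text
time_s: 14.35
eef_pos: [489.4, 132.3, 48.9]
ee_rot: [0.0, 0.691, 0.723, 0.0]
force: [-0.8, 0.0, -2.9]
grip_width: 0.679
time_s: 14.55
eef_pos: [489.4, 132.3, 48.0]
ee_rot: [0.0, 0.691, 0.723, 0.0]
force: [-0.7, -0.7, -2.0]
grip_width: 0.684
```

```bash
python3 -m crank '{"dp":[[0,0,-0.06],[0,0,0]],"delta_rot":[[0,0,0],[0,0,0]],"claw":[255,255]}';python3 -m crank '{"dp":[[0,0,-0.05],[0,0,0]],"delta_rot":[[0,0,0],[0,0,0]],"claw":[255,255]}'
```

```text
time_s: 14.75
eef_pos: [489.4, 132.3, 47.7]
ee_rot: [0.0, 0.691, 0.723, 0.0]
force: [-1.2, 0.3, 1.7]
grip_width: 0.686
time_s: 14.95
eef_pos: [489.4, 132.4, 47.7]
ee_rot: [0.0, 0.691, 0.723, 0.0]
force: [-3.4, 0.4, 7.3]
grip_width: 0.682
```

```bash
python3 -m crank '{"dp":[[0,0,0],[0,0,0],[0,0,0],[0,0,1.5],[0,0,3.5],[0,0,4.5],[0,0,4.5],[0,0,4]],"delta_rot":[[0,0,0],[0,0,0],[0,0,0],[0,0,0],[0,0,0],[0,0,0],[0,0,0],[0,0,0]],"claw":[60,0,0,0,0,0,0,0]}'
python3 -m crank '{"dp":[[1.5,1.7,0],[3,3.4,0],[3,3.4,0],[3,3.4,0],[1.6,1.7,0],[0,0,0],[0,0,0]],"delta_rot":[[0,0,-5],[0,0,-8],[0,0,-8],[0,0,-8],[0,0,-7],[0,0,0],[0,0,0]],"claw":[0,0,0,0,0,0,0]}'
python3 - <<'E'
from h import *
p,d,W=wshot('w8');q,_=capture('side'); save('s8',q)
E
```

```text
time_s: 15.75
eef_pos: [489.3, 132.3, 229.2]
ee_rot: [0.0, 0.691, 0.723, 0.0]
force: [1.4, 0.8, -0.1]
grip_width: 1.003
time_s: 16.45
eef_pos: [610.1, 268.1, 226.2]
ee_rot: [-0.0, 0.88, 0.475, -0.001]
force: [-0.1, -0.7, 0.1]
grip_width: 1.0
t 16.5 tcp [610.1 268.1 226.2] yaw 56.75
```

View pics/w8.png

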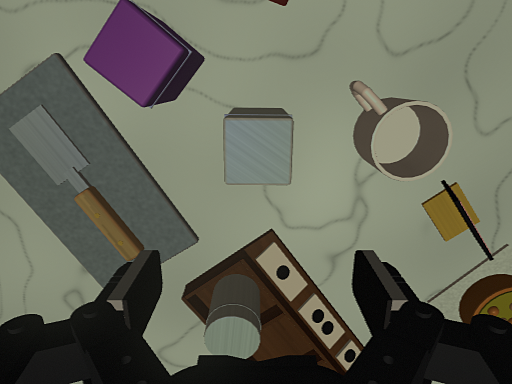

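View pics/s8.png

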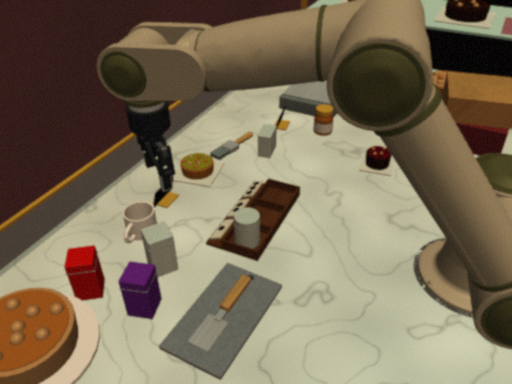

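Round tin stands upright in pocket 1 (232,330). Square candidates: purple (145,52), red (280,0 edge), bare metal (258,148); the bare-metal one fits. An enlarged crop confirms it before the reach.

Run:
```python
from h import *
z=np.load('w8.npz'); save('c8',cv2.resize(z['p'][90:200,180:340],None,fx=3,fy=3))
topface('w8',210,310,100,200,97,115)
topface('w8',180,290,270,384,78,95,True)
```

```text
4644 z 104.4 mean [625.2 289.3] rect ((624.4733276367188, 288.1153564453125), (55.87372589111328, 56.02915954589844), 56.36423110961914) circ 
2104 z 85.4 mean [493.4 136.1] rect ((492.5546875, 135.30731201171875), (53.714088439941406, 59.12082290649414), 47.49929428100586) circ ((490.3475341796875, 132.63705444335938), 30.349159240722656)
```

View pics/c8.png

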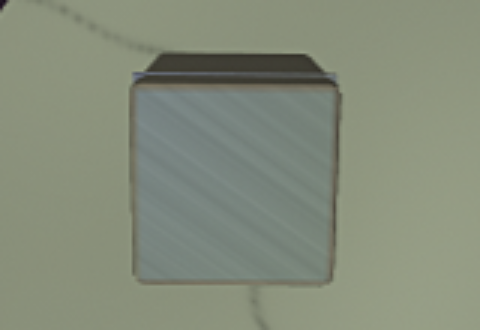

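```bash
python3 -m crank '{"dp":[[0.7,1.0,-1],[0.72,1.0,-3],[0,0,-4],[0,0,-4],[0,0,-2.8],[0,0,-1.4],[0,0,-0.7],[0,0,0]],"delta_rot":[[0,0,-0.4],[0,0,0],[0,0,0],[0,0,0],[0,0,0],[0,0,0],[0,0,0],[0,0,0]],"claw":[0,0,0,0,0,0,0,0]}' 60
```

```text
time_s: 17.35
eef_pos: [624.8, 288.0, 58.5]
ee_rot: [0.0, 0.882, 0.471, 0.0]
force: [-1.2, -0.1, -0.1]
grip_width: 1.002
```

```bash
python3 -m crank '{"dp":[[0,0,0],[0,0,0],[0,0,0],[0,0,0],[0,0,0],[0,0,0.6],[0,0,1.5],[0,0,2.5],[0,0,2.5],[0,0,1.5]],"delta_rot":[[0,0,0],[0,0,0],[0,0,0],[0,0,0],[0,0,0],[0,0,0],[0,0,0],[0,0,0],[0,0,0],[0,0,0]],"claw":[120,255,255,255,255,255,255,255,255,255]}' 60
python3 - <<'E'
from h import *
p,d,W=wshot('w9')
E
```

```text
time_s: 18.35
eef_pos: [625.1, 288.4, 147.2]
ee_rot: [0.0, 0.882, 0.471, 0.002]
force: [-0.4, 0.4, -2.9]
grip_width: 0.651
t 18.4 tcp [625.1 288.4 147.2] yaw 56.23
```

View pics/w9.png

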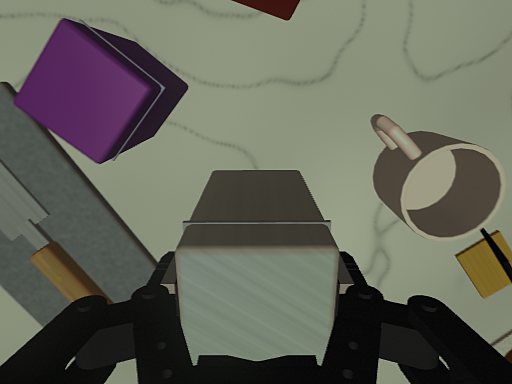

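```bash
python3 -m crank '{"dp":[[0,0,2],[0,0,3],[-0.8,-1.5,0.6],[-2,-3.8,0],[-2.2,-4.1,0],[-2.2,-4.1,0],[-2.2,-4.1,0],[-2,-3.8,0],[-1.4,-2.4,0],[-0.4,-0.8,0]],"delta_rot":[[0,0,0],[0,0,0],[0,0,3],[0,0,5.6],[0,0,5.6],[0,0,5.6],[0,0,5.6],[0,0,5.6],[0,0,4.2],[0,0,1.4]],"claw":[255,255,255,255,255,255,255,255,255,255]}'
python3 -m crank '{"dp":[[0,0,0],[0,0,-0.5],[0,0,-2],[0,0,-3],[0,0,-2],[0,0,-1],[0,0,0],[0,0,0]],"delta_rot":[[0,0,0],[0,0,0],[0,0,0],[0,0,0],[0,0,0],[0,0,0],[0,0,0],[0,0,0]],"claw":[255,255,255,255,255,255,255,255]}'
python3 - <<'E'
from h import *
p,d,W=wshot('w10');q,_=capture('side'); save('s10',q)
E
```

```text
time_s: 19.4
eef_pos: [491.3, 40.3, 200.3]
ee_rot: [0.0, 0.689, 0.724, -0.0]
force: [-1.2, 0.7, -1.6]
grip_width: 0.648
time_s: 20.2
eef_pos: [493.1, 42.5, 115.6]
ee_rot: [0.0, 0.689, 0.724, 0.0]
force: [0.1, 0.7, -2.7]
grip_width: 0.646
t 20.25 tcp [493.1  42.5 115.6] yaw 92.84
```

View pics/w10.png

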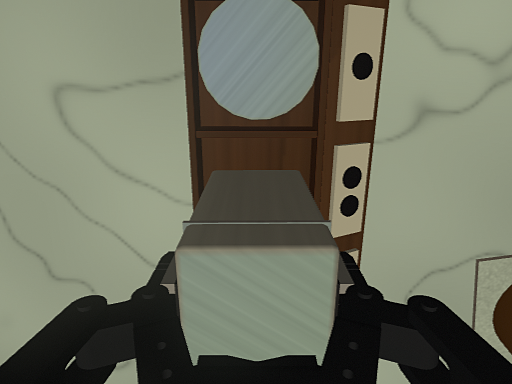

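View pics/s10.png

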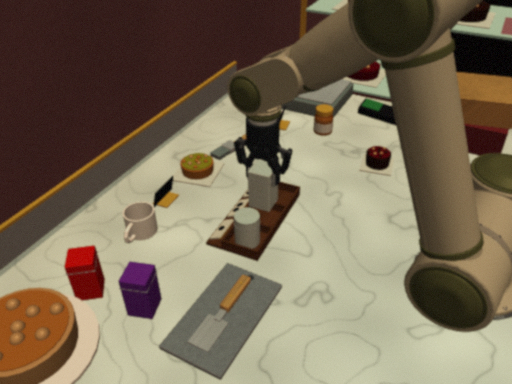

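```bash
python3 -m crank '{"dp":[[0,0,-0.8],[0,0,-1.5],[0,0,-1.2],[0,0,-0.6],[0,0,-0.4],[0,0,0]],"delta_rot":[[0,0,0],[0,0,0],[0,0,0],[0,0,0],[0,0,0],[0,0,0]],"claw":[255,255,255,255,255,255]}'
python3 -m crank '{"dp":[[0,0,-0.1],[0,0,-0.1],[0,0,0]],"delta_rot":[[0,0,0],[0,0,0],[0,0,0]],"claw":[255,255,255]}'
```

```text
time_s: 20.9
eef_pos: [492.5, 42.3, 69.6]
ee_rot: [-0.0, 0.689, 0.724, -0.0]
force: [-0.5, -0.2, -3.7]
grip_width: 0.65
time_s: 21.2
eef_pos: [492.6, 42.3, 68.0]
ee_rot: [0.0, 0.689, 0.724, 0.0]
force: [0.8, -0.8, -2.1]
grip_width: 0.649
```

```bash
python3 -m crank '{"dp":[[0,0,-0.1],[0,0,-0.05],[0,0,0]],"delta_rot":[[0,0,0],[0,0,0],[0,0,0]],"claw":[255,255,255]}'
python3 -m crank '{"dp":[[0,0,-0.07],[0,0,0]],"delta_rot":[[0,0,0],[0,0,0]],"claw":[255,255]}'
```

```text
time_s: 21.5
eef_pos: [492.5, 42.3, 66.4]
ee_rot: [-0.0, 0.689, 0.724, -0.0]
force: [-0.5, -0.2, -3.0]
grip_width: 0.65
time_s: 21.7
eef_pos: [492.6, 42.3, 65.7]
ee_rot: [0.0, 0.689, 0.724, 0.0]
force: [-0.2, -0.2, -2.3]
grip_width: 0.649
```

```bash
python3 -m crank '{"dp":[[0,0,-0.06],[0,0,0]],"delta_rot":[[0,0,0],[0,0,0]],"claw":[255,255]}'
python3 -m crank '{"dp":[[0,0,-0.06],[0,0,0]],"delta_rot":[[0,0,0],[0,0,0]],"claw":[255,255]}'
```

```text
time_s: 21.9
eef_pos: [492.6, 42.2, 65.6]
ee_rot: [0.0, 0.689, 0.724, -0.0]
force: [-1.9, -0.6, 4.2]
grip_width: 0.652
time_s: 22.1
eef_pos: [492.6, 42.2, 65.5]
ee_rot: [0.0, 0.689, 0.724, -0.0]
force: [-5.8, -0.9, 12.8]
grip_width: 0.649
```

```bash
python3 -m crank '{"dp":[[0,0,0],[0,0,0],[0,0,0],[0,0,1.5],[0,0,3.5],[0,0,4.5],[0,0,4.5],[0,0,2.5]],"delta_rot":[[0,0,0],[0,0,0],[0,0,0],[0,0,0],[0,0,0],[0,0,0],[0,0,0],[0,0,0]],"claw":[60,0,0,0,0,0,0,0]}'
python3 -m crank '{"dp":[[1,-2,0],[2,-4,0],[2.1,-4.1,0],[2.1,-4.1,0],[2.1,-4.1,0],[2.1,-4.1,0],[1.6,-3.2,0],[0.6,-1.1,0],[0,0,0],[0,0,0]],"delta_rot":[[0,0,1],[0,0,1],[0,0,1],[0,0,1],[0,0,1],[0,0,1],[0,0,1],[0,0,1.5],[0,0,0],[0,0,0]],"claw":[0,0,0,0,0,0,0,0,0,0]}'
python3 - <<'E'
from h import *
p,d,W=wshot('w11')
q,_=capture('top'); save('t11',q)
E
```

```text
time_s: 22.9
eef_pos: [493.3, 42.2, 233.0]
ee_rot: [0.002, 0.689, 0.724, 0.001]
force: [0.9, 0.1, -0.3]
grip_width: 1.002
time_s: 23.9
eef_pos: [628.4, -224.2, 229.2]
ee_rot: [-0.0, 0.634, 0.773, 0.0]
force: [0.1, -0.9, -0.1]
grip_width: 1.0
t 23.95 tcp [ 628.4 -224.2  229.2] yaw 101.3
```

View pics/w11.png

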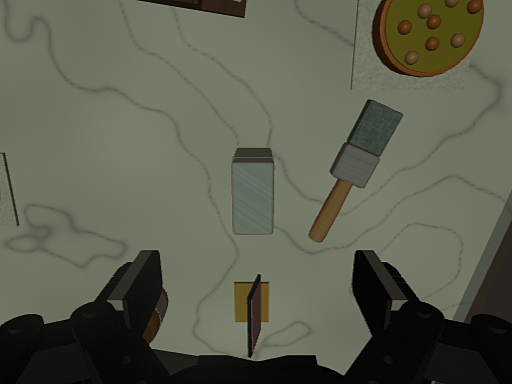

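View pics/t11.png

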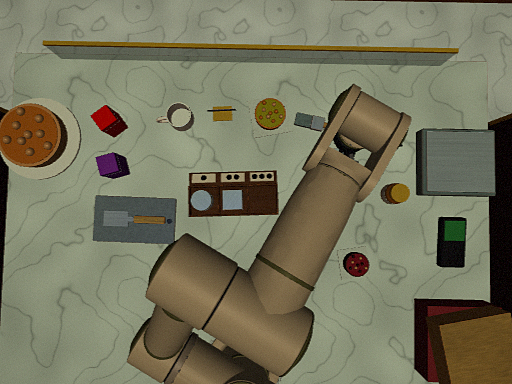

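Run:
```python
from h import *
topface('w11',215,290,140,245,69,85)
```

```text
3055 z 74.4 mean [ 630.  -250.7] rect ((630.3809204101562, -252.795654296875), (40.003875732421875, 74.09571838378906), 11.37906265258789) circ
```

```bash
python3 -m crank '{"dp":[[0.1,-1.8,-1],[0.1,-1.05,-3],[0,0,-4],[0,0,-4],[0,0,-3.5],[0,0,-2.2],[0,0,-1.2],[0,0,0]],"delta_rot":[[0,0,0],[0,0,0],[0,0,0],[0,0,0],[0,0,0],[0,0,0],[0,0,0],[0,0,0]],"claw":[60,60,60,60,60,60,60,60]}' 60
python3 -m crank '{"dp":[[0,0,0],[0,0,0],[0,0,0],[0,0,0],[0,0,0]],"delta_rot":[[0,0,0],[0,0,0],[0,0,0],[0,0,0],[0,0,0]],"claw":[140,255,255,255,255]}' 60
```

```text
time_s: 24.8
eef_pos: [629.8, -253.2, 38.9]
ee_rot: [-0.001, 0.634, 0.773, -0.0]
force: [0.5, -1.0, 0.7]
grip_width: 0.761
time_s: 25.3
eef_pos: [631.2, -253.8, 42.3]
ee_rot: [0.001, 0.634, 0.773, 0.0]
force: [-1.7, -0.5, 6.1]
grip_width: 0.457
```

```bash
python3 -m crank '{"dp":[[0,0,0.6],[0,0,1.5],[0,0,2.5],[0,0,2.4],[-0.4,0.6,1.0],[-1.6,2.5,0],[-2.4,3.7,0],[-2.5,3.8,0],[-2.5,3.8,0],[-2.2,3.4,0]],"delta_rot":[[0,0,0],[0,0,0],[0,0,0],[0,0,0],[0,0,0],[0,0,-1.5],[0,0,-1.5],[0,0,-1.5],[0,0,-1.5],[0,0,-1.5]],"claw":[255,255,255,255,255,255,255,255,255,255]}'
python3 -m crank '{"dp":[[-1.3,2.0,0],[-0.47,0.8,0],[0,0,0],[0,0,0]],"delta_rot":[[0,0,-1],[0,0,0],[0,0,0],[0,0,0]],"claw":[255,255,255,255]}'
python3 - <<'E'
from h import *
p,d,W=wshot('w12');q,_=capture('side'); save('s12',q)
E
```

```text
time_s: 26.3
eef_pos: [512.5, -73.1, 120.4]
ee_rot: [-0.0, 0.683, 0.73, -0.0]
force: [0.9, 0.0, -2.1]
grip_width: 0.456
time_s: 26.7
eef_pos: [497.4, -48.0, 120.6]
ee_rot: [0.0, 0.689, 0.724, 0.0]
force: [0.1, -0.1, -2.5]
grip_width: 0.462
t 26.75 tcp [497.4 -48.  120.6] yaw 92.82
```

View pics/w12.png

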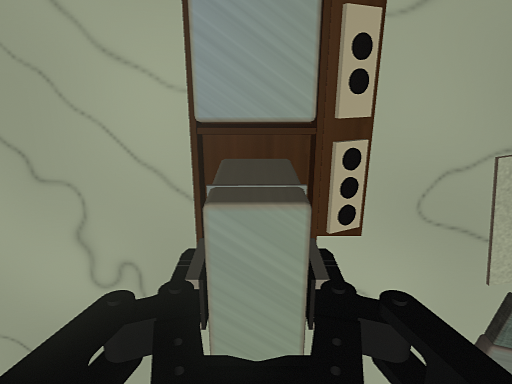

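View pics/s12.png

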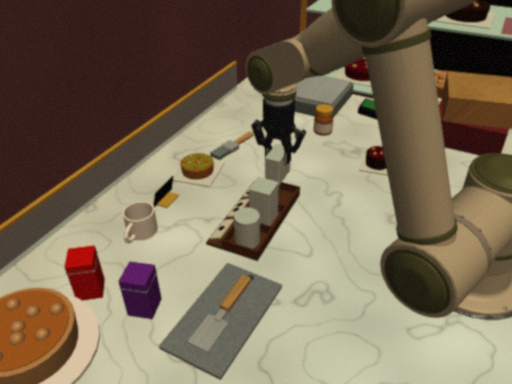

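Run:
```python
from h import *
z=np.load('w12.npz');C=cloud(camera_model('wrist'),z['d'],z['W'])
for v in range(120,215,5): print(v,C[v,256].round(1))
```

```text
120 [494.6  14.1 109.4]
125 [4.952e+02 4.000e-01 1.840e+01]
130 [495.3  -1.6  29.6]
135 [495.6  -8.8   5.8]
140 [495.8 -12.8   5.6]
145 [496.  -16.7   5.3]
150 [496.2 -20.7   5.4]
155 [496.4 -24.6   5.6]
160 [495.8 -10.   86. ]
165 [495.8 -10.2  96.6]
170 [495.8 -10.3 106. ]
175 [495.8 -10.3 115.2]
180 [495.8 -10.1 124.1]
185 [495.8  -9.6 133. ]
190 [495.8 -10.1 137.9]
195 [495.9 -10.4 143. ]
200 [495.9  -9.9 149.9]
205 [495.9 -10.8 152.7]
210 [496.  -12.5 153.2]
```

```bash
python3 -m crank '{"dp":[[0,0.05,-0.8],[0,0,-1.8],[0,0,-2.0],[0,0,-1.2],[0,0,-0.6],[0,0,-0.3],[0,0,0]],"delta_rot":[[0,0,0],[0,0,0],[0,0,0],[0,0,0],[0,0,0],[0,0,0],[0,0,0]],"claw":[255,255,255,255,255,255,255]}'
python3 -m crank '{"dp":[[0,0,-0.2],[0,0,-0.15],[0,0,0]],"delta_rot":[[0,0,0],[0,0,0],[0,0,0]],"claw":[255,255,255]}'
```

```text
time_s: 27.5
eef_pos: [497.1, -46.9, 53.6]
ee_rot: [0.0, 0.689, 0.724, 0.0]
force: [-0.2, -0.0, -2.4]
grip_width: 0.461
time_s: 27.8
eef_pos: [496.9, -46.7, 50.1]
ee_rot: [0.0, 0.689, 0.724, 0.0]
force: [0.2, -1.0, -2.8]
grip_width: 0.46
```

```bash
python3 -m crank '{"dp":[[0,0,-0.1],[0,0,-0.06],[0,0,0]],"delta_rot":[[0,0,0],[0,0,0],[0,0,0]],"claw":[255,255,255]}'
python3 -m crank '{"dp":[[0,0,-0.06],[0,0,0]],"delta_rot":[[0,0,0],[0,0,0]],"claw":[255,255]}'
```

```text
time_s: 28.1
eef_pos: [496.9, -46.8, 48.4]
ee_rot: [0.0, 0.689, 0.724, 0.0]
force: [-0.3, 0.2, -2.9]
grip_width: 0.455
time_s: 28.3
eef_pos: [496.9, -46.7, 48.3]
ee_rot: [0.0, 0.689, 0.724, 0.0]
force: [-3.0, 1.1, 4.8]
grip_width: 0.458
```

```bash
python3 -m crank '{"dp":[[0,0,-0.03],[0,0,0],[0,0,0],[0,0,0],[0,0,1.5],[0,0,3.5],[0,0,4.5],[0,0,4.5],[0,0,4]],"delta_rot":[[0,0,0],[0,0,0],[0,0,0],[0,0,0],[0,0,0],[0,0,0],[0,0,0],[0,0,0],[0,0,0]],"claw":[255,80,0,0,0,0,0,0,0]}'
python3 -m crank '{"dp":[[-1,-2,1],[-2,-4,1],[-2,-4,1],[-1,-3,0],[0,0,0],[0,0,0]],"delta_rot":[[0,0,0],[0,0,0],[0,0,0],[0,0,0],[0,0,0],[0,0,0]],"claw":[0,0,0,0,0,0]}'
python3 - <<'E'
from h import *
p,d,W=wshot('w13');q,_=capture('side'); save('s13',q);q,d=capture('top'); save('t13',q); np.savez('t13.npz',p=q,d=d)
E
```

```text
time_s: 29.2
eef_pos: [496.8, -46.7, 229.8]
ee_rot: [0.001, 0.689, 0.724, 0.0]
force: [-0.0, -0.4, -0.5]
grip_width: 1.001
time_s: 29.8
eef_pos: [436.8, -176.9, 257.4]
ee_rot: [-0.0, 0.69, 0.724, 0.0]
force: [0.9, 0.6, 0.5]
grip_width: 1.001
t 29.85 tcp [ 436.8 -176.9  257.4] yaw 92.75
```

View pics/w13.png

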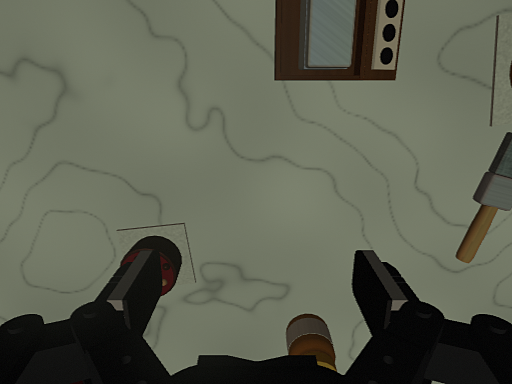

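View pics/s13.png

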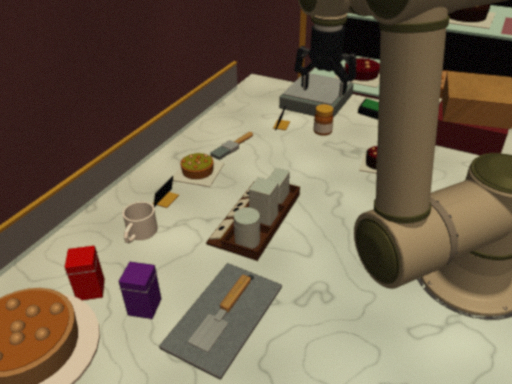

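View pics/t13.png

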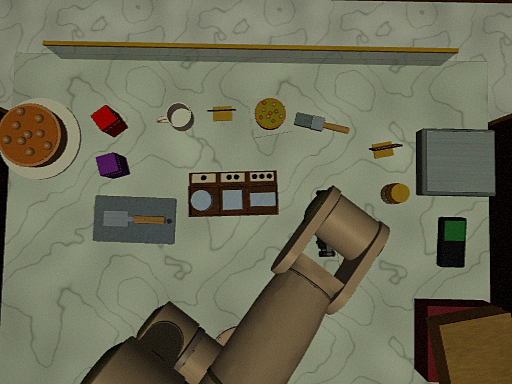

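Run:
```python
from h import *
z=np.load('t13.npz');C=cloud(camera_model('top'),z['d'])
for u,v in ((200,200),(232,199),(262,199),(115,218),(150,220)): print(C[v-3:v+4,u-4:u+5].reshape(-1,3).mean(0).round(1), C[v-3:v+4,u-4:u+5,2].std().round(1))
a=np.load('top0.npz')['p'].astype(int);b=z['p'].astype(int)
D=(abs(a-b).max(2)>60).astype(np.uint8); D=cv2.morphologyEx(D,cv2.MORPH_OPEN,np.ones((3,3)))
n,l,s,c=cv2.connectedComponentsWithStats(D); print([tuple(x) for x in s[1:]])
print(finish_job())
```

```text
[487.2 131.3 102.2] 135.6
[491.8  40.3 109.4] 1.7
[494.  -44.5  97.1] 136.2
[429.1 401.9  13.4] 2.2
[426.  286.   44.9] 142.9
[(np.int32(151), np.int32(151), np.int32(16), np.int32(17), np.int32(160)), (np.int32(317), np.int32(153), np.int32(6), np.int32(13), np.int32(59)), (np.int32(271), np.int32(186), np.int32(93), np.int32(85), np.int32(1057)), (np.int32(191), np.int32(190), np.int32(20), np.int32(20), np.int32(254)), (np.int32(223), np.int32(190), np.int32(19), np.int32(19), np.int32(261)), (np.int32(250), np.int32(192), np.int32(26), np.int32(14), np.int32(328)), (np.int32(204), np.int32(198), np.int32(22), np.int32(16), np.int32(215)), (np.int32(229), np.int32(207), np.int32(4), np.int32(3), np.int32(12)), (np.int32(335), np.int32(213), np.int32(8), np.int32(17), np.int32(89)), (np.int32(365), np.int32(214), np.int32(24), np.int32(20), np.int32(157)), (np.int32(316), np.int32(233), np.int32(22), np.int32(24), np.int32(296)), (np.int32(363), np.int32(245), np.int32(8), np.int32(9), np.int32(38)), (np.int32(339), np.int32(250), np.int32(7), np.int32(6), np.int32(29)), (np.int32(
[... 885 characters left out ...]
32(229), np.int32(335), np.int32(13), np.int32(6), np.int32(63)), (np.int32(226), np.int32(342), np.int32(4), np.int32(4), np.int32(15)), (np.int32(447), np.int32(348), np.int32(65), np.int32(36), np.int32(1135)), (np.int32(281), np.int32(359), np.int32(26), np.int32(25), np.int32(288)), (np.int32(199), np.int32(362), np.int32(18), np.int32(22), np.int32(188)), (np.int32(483), np.int32(377), np.int32(3), np.int32(3), np.int32(9)), (np.int32(371), np.int32(381), np.int32(4), np.int32(3), np.int32(11)), (np.int32(256), np.int32(382), np.int32(4), np.int32(2), np.int32(8)), (np.int32(498), np.int32(382), np.int32(4), np.int32(2), np.int32(8))]
the job is handed in; nothing more can be done
None
```

I laid the cake server flat on the grey board. I then set the round, square and oblong tins upright in the one-, two- and three-dot pockets, in that order. Each was lowered until the wrist sensor felt light contact and released before the next pick. The job was handed in at about 30 s.

- **Placement:** The final top and side pictures show all three tins upright in their pockets and the server flat on the board. The gripper was open and clear of everything.
- **Bystanders:** Comparing the first and last top pictures, all changes are at the moved items or the arm. The arm hid the small cake in that last top view. The side and wrist views show only part of it, with nothing out of place.
- **Weak check:** In the last depth check, the averages at the round tin, the oblong tin and the server handle were spoiled by a few missing readings. Their final heights therefore rest on the pictures and the contact heights; the square tin and the blade read as expected.
- **Disagreement:** An early rough tray estimate from the top camera was about 5 mm off the wrist camera's. I used the wrist camera's, whose rim measurement matched the stated size.

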